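Line up the topping tins on the bakery bench

ROBOT

A 6-joint arm with a two-finger parallel gripper is mounted at the origin on the work surface. World frame = base frame: x ahead of the robot, y to its left, z up, the work surface at z = 0. Lengths are in mm, angles in rad, forces in N, time in s.
With the tool pointing down it reaches from about 400 to 825 mm from the base axis. Payload 7 kg.
Tool frame: the origin (TCP) lies on the front face of the gripper's body, between the roots of the fingers; the fingertips stand 73 mm ahead of it and the grasp point (between the pads) lies 54 mm ahead of it; z points along the fingers, y is the line along which they close (so a half turn about z gives the same grasp; the last joint's range is limited). The gripper opens to 85 mm and grips with 20 to 120 N. Pads are 22 mm wide; open, the fingers measure 114 mm over their backs; the gripper's body (76 mm by 85 mm) begins 54 mm behind the grasp point. The pads swing forward as they close: fully open they stand 13 mm farther back than shut.
Start: joints at [1.434, 0.359, 0.012, 0, -1.224, -0.288], TCP at [278.199, 614.98, 303.902] pointing down, gripper open.
Joint ranges: [-3.07, 3.07], [-1.43, 2.12], [-1.02, 1.25], [-3.03, 1.67], [-3.05, -0], [-3.03, 3.03]. Speed limits (rad/s): [2.39, 2.39, 3.01, 3.14, 3.14, 3.14].

INTERFACE

Orientations are given as a unit quaternion [w, x, y, z].
In Python, from workcell import arm, read_camera gives the robot as it stands.
- The arm moves only by the tool carry_out, never from a script. Its argument "increments" is a list of rows, each a list of 5 numbers: the finger opening in cm, from 0 to 8.54, then the shift along the tool's x, y, z in cm, then the turn about the tool's z in degrees. A call has 1 to 10 rows; each row shifts and turns the commanded pose from where the row before left it, along the tool's axes as they then stand; what a row does not reach is not made up. A row lasts 1/8 s, in which the tool goes at most 62.5 mm and 10.7 degrees, less where a joint would pass 70% of its speed; a pose out of reach is approached as far as the arm can. A call with a gripper value outside its range is refused whole. The fingers move at their own pace and stop on an object; "squeeze" is the grip in N (left out, the last holds). Time passes only in rows, so rows that do not move let the fingers close. It gives the time, the measured TCP pose, the force, the opening and the grip force at its end, in the units of the state.
- arm.read_state(): the state, without advancing time (a new reading comes with each control period).
- read_camera(name): name is "scene" or "side" or "wrist"; returns a dict with "pixels" (400x640x3 uint8, blue, green, red), "mtx" (3x3 intrinsics, pixels), "k1" (the pictures are not rectified: a ray, as slopes to the right and down, at radius r is drawn at 1 + k1 r^2 times it, then the intrinsics apply), "R" (3x3) and "t" (3): a world point X has camera coordinates R X + t; the wrist camera has in their place "mount" (4x4, takes a point from camera to tool coordinates, whose origin is the TCP and whose axes are the flange's). Camera axes: x right, y down, z forward; pixel columns grow to the right and rows downward; lengths in mm; the calibration is good to about 2 mm. A picture is of the moment at which its call begins: read the wrist's pose just before it. There is no depth.
- arm.job_done(): hands the job in; it is judged then, once.
The state is a dict: "t": time; "joint_positions": joint angles; "qd": joint speeds; "effort": joint torques, N m; "eef_pos": TCP position; "orientation": TCP orientation; "ft_force": force on the tool from outside, world axes, zero at the start; "ft_torque": the same for the moment, N m; "gripper_width": opening from 0.0 (shut) to 1.0 (fully open); "grip_force": force on a finger pad.
Only numpy, scipy, OpenCV 4.12 (cv2) and the standard library are available. Lean on these libraries where they do the work, as an engineer would, in place of code of your own. Each camera call takes 0.05 s, during which the arm holds its last target. There are 200 camera calls.

TASK

Slide the two green-lidded tins standing loose on the bench in between the guide rails, without lifting them off the bench, so that all three green tins stand upright in single file, touching, the innermost against the closed end. Then gently set the red-lidded tin upright on top of the row, centred over the gap between the two innermost tins. Leave the basket, brush and scraper alone, and do not tip any tin over.

Things in the scene. Friction and masses are not known exactly. Their poses are not given: they have to be found in the camera images.
- lane: guide lane fixed to the bench: two dark wooden rails 20 mm high, 12 mm thick, 200 mm long, inner faces 68 mm apart; steel stop 30 mm high across the closed end; no raised floor (the grey strip is flat, tins slide on the bench). Origin on the bench, middle of the stop's inner face; +x along the lane to its mouth, y across, z up. Tins home: centres at x = 31, 93, 155 mm, y within 3 mm of 0.
- lane_mouth (a point): middle of the lane's open mouth, on the bench, 245 mm from the stop along the lane. Each rail ends there in a 50 mm wing, 20 mm high, splayed outwards by 30 degrees, starting 200 mm from the stop; the mouth is about 115 mm wide.
- tin_in: green-lidded round lidded tin, 62 mm diameter, 75 mm tall, about 0.25 kg, straight sides and flat lid, white with a tan band; origin at the centre of its underside, z up along its axis. It already stands in the lane near the stop, but with a gap of 5 to 60 mm to it; a push through the other tins moves it home.
- tin_a: green-lidded round lidded tin, 62 mm diameter, 75 mm tall, about 0.25 kg, straight sides and flat lid, white with a tan band; origin at the centre of its underside, z up along its axis. Loose on the bench outside the lane's mouth; either loose green tin may go in first.
- tin_b: green-lidded round lidded tin, 62 mm diameter, 75 mm tall, about 0.25 kg, straight sides and flat lid, white with a tan band; origin at the centre of its underside, z up along its axis. Loose on the bench outside the lane's mouth, like tin_a.
- tin_top: red-lidded round lidded tin, 62 mm diameter, 75 mm tall, about 0.25 kg, straight sides and flat lid, white with a tan band; origin at the centre of its underside, z up along its axis. Stands on the bench beyond the loose green tins; it goes on top of the row, its underside then 75 mm above the bench.
- basket: bystander: coiled cane proving basket, 165 mm across, 75 mm high; origin at the centre of its underside
- brush: bystander: hand brush lying flat, along its own x
- scraper: bystander: steel dough scraper with wooden grip lying flat, 90 by 122 mm, 18 mm high; origin at the middle of the grip's edge, blade towards its +x
There are look-alikes about, which are no part of the job. Leave any pink or yellow look-alike of the tin_top alone.

How it is judged:
By the outcome, as a careful person would: the job done as asked, in the order asked, and still so for the second after the job is handed in, with the robot touching nothing.
It also fails if it takes over 72 s, if anything falls off the work surface, if the arm or the gripper's body presses on something with over 40 N, if the wrist force passes 120 N, or if a joint passes its speed limit or range.

## Working session

There is one attempt and no reset: what is moved stays moved. The work goes in short steps, Python scripts to look and compute and a tool call to move; the robot and the scene stay as the last step left them, time stands still between calls to the robot, and variables do not carry over. Pictures are saved under pics/ and viewed, at most 10 in all, crops included, and the job is handed in when it is done.

Besides the shell and the picture viewer there is one more tool, called after ">>>" as name([rows], argument=value, ...), one row to a line, values as JSON. carry_out: Moves the arm, as the interface text tells. Its arguments: {"type":"object","properties":{"increments":{"type":"array","items":{"type":"array","items":{"type":"number"}}},"squeeze":{"type":"number"}},"required":["increments"]}

```bash
mkdir -p pics; ls; python3 - <<'E'
from workcell import arm, read_camera
import cv2,numpy as np
s=arm.read_state(); print(s)
for n in("scene","side"):
    c=read_camera(n); cv2.imwrite(f"pics/{n}0.png",c["pixels"]); print(n,c["mtx"],c["k1"],c["R"],c["t"])
c=read_camera("wrist"); cv2.imwrite("pics/wrist0.png",c["pixels"]); print(c["mtx"],c["k1"],c["mount"])
E
```

```text
pics
{'t': 0.0, 'joint_positions': array([ 1.43413141e+00,  3.59382779e-01,  1.10546487e-02, -4.00335627e-04,
       -1.22409291e+00, -2.88108540e-01]), 'qd': array([-0.0002743 , -0.00106445,  0.00081654, -0.00076094,  0.00012156,
       -0.0008685 ]), 'effort': array([-8.93523702e-04, -5.83321166e+01,  2.93409365e+01,  6.93644911e+00,
       -6.22642343e-03, -1.25067487e-05]), 'eef_pos': array([278.02271618, 614.67777022, 302.95535991]), 'orientation': array([ 8.24265727e-04,  9.77515881e-01, -2.10860161e-01, -1.26208498e-04]), 'ft_force': array([-0.29553487,  0.2289657 , -0.49503957]), 'ft_torque': array([-0.03782932, -0.03751454, -0.00510357]), 'grip_force': 0.0, 'gripper_width': 1.0003861187081953}
scene [[430.08891198   0.         319.10197158]
 [  0.         430.08891198 197.47171707]
 [  0.           0.           1.        ]] -0.06983762711186026 [[-0.42492364  0.90520994  0.0059046 ]
 [ 0.73961594  0.35093656 -0.57429243]
 [-0.52192736 -0.23966329 -0.81862894]] [ 162.37285867 -415.67068545 1634.77250715]
side [[441.32659849   0.         321.41507923]
 [  0.         441.32659849 195.3484801 ]
 [  0.           0.           1.        ]] -0.069258868683111 [[ 0.79044555 -0.61238141 -0.01359532]
 [-0.36662825 -0.45522043 -0.81139269]
 [ 0.49069293  0.64634617 -0.58434329]] [-377.86741551  276.50928147  967.07194774]
[[346.30839582   0.         321.54195052]
 [  0.         346.30839582 206.91897933]
 [  0.           0.           1.        ]] -0.0489756436798328 [[-3.13633323e-04 -9.61320984e-01 -2.75430331e-01  6.90640299e+01]
 [ 9.99999714e-01 -1.12139996e-04 -7.47305867e-04  4.17841314e-01]
 [ 6.87514056e-04 -2.75430486e-01  9.61320745e-01 -6.96020467e+01]
 [ 0.00000000e+00  0.00000000e+00  0.00000000e+00  1.00000000e+00]]
```

View pics/scene0.png

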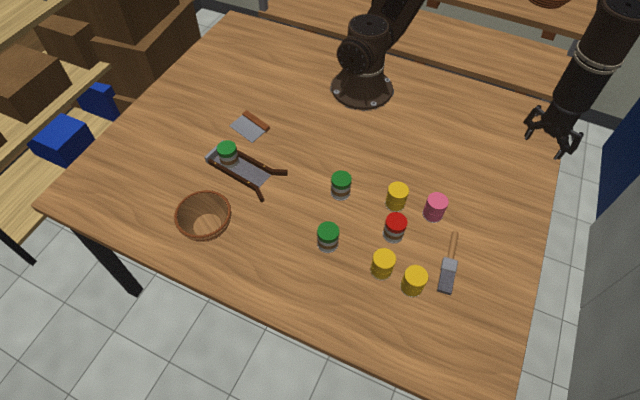

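View pics/side0.png

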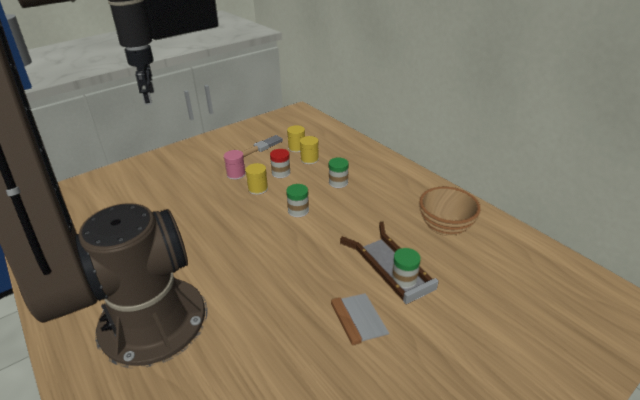

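The scene view shows green lids at (341,179), (328,230) and (227,149, in the lane), and the red lid at (396,222). The look-alikes are yellow at (398,187), (384,259) and (415,276), and pink at (436,201). The side view shows green at (297,192), (338,165) and (406,258), and red at (280,156). Only the red lid fits tin_top. Next I'll enlarge both views.

```bash
python3 - <<'E'
import cv2
a=cv2.imread("pics/scene0.png")[130:280,195:455]; cv2.imwrite("pics/scene0c.png",cv2.resize(a,None,fx=3,fy=3,interpolation=cv2.INTER_CUBIC))
a=cv2.imread("pics/side0.png")[120:315,220:450]; cv2.imwrite("pics/side0c.png",cv2.resize(a,None,fx=3,fy=3,interpolation=cv2.INTER_CUBIC))
E
```

```text
(no output)
```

View pics/scene0c.png

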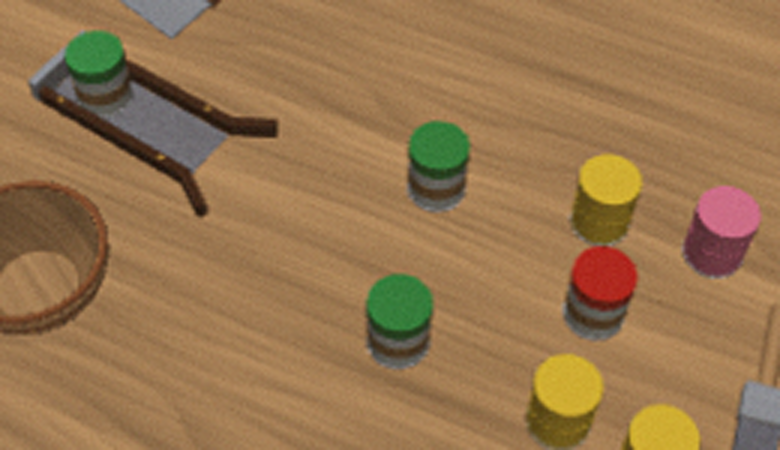

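View pics/side0c.png

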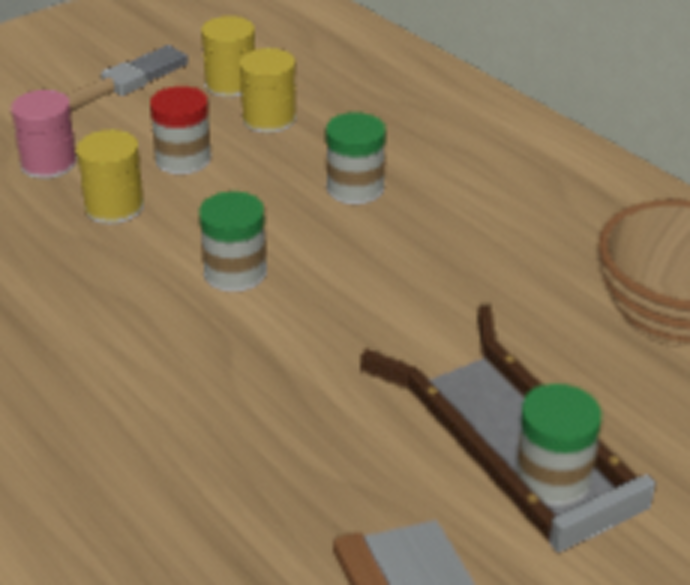

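The crop confirms red at scene (604,276) = side (180,104). It is the only red-lidded tin with a banded white body.

```bash
cat > h.py <<'E'
import numpy as np,cv2
from scipy.spatial.transform import Rotation
from scipy.optimize import least_squares
K={'scene':np.array([[430.08891198,0,319.10197158],[0,430.08891198,197.47171707],[0,0,1]]),'side':np.array([[441.32659849,0,321.41507923],[0,441.32659849,195.3484801],[0,0,1]])}
D={'scene':-0.06983762711186026,'side':-0.069258868683111}
R={'scene':np.array([[-0.42492364,.90520994,.0059046],[.73961594,.35093656,-.57429243],[-.52192736,-.23966329,-.81862894]]),'side':np.array([[.79044555,-.61238141,-.01359532],[-.36662825,-.45522043,-.81139269],[.49069293,.64634617,-.58434329]])}
T={'scene':np.array([162.37285867,-415.67068545,1634.77250715]),'side':np.array([-377.86741551,276.50928147,967.07194774])}
Kw=np.array([[346.30839582,0,321.54195052],[0,346.30839582,206.91897933],[0,0,1]]);kw=-0.0489756436798328
M=np.array([[-3.13633323e-04,-9.61320984e-01,-2.75430331e-01,69.0640299],[.999999714,-1.12139996e-04,-7.47305867e-04,.417841314],[6.87514056e-04,-.275430486,.961320745,-69.6020467],[0,0,0,1]])
def proj(K_,k,R_,t_,X):
    return cv2.projectPoints(np.atleast_2d(np.float64(X)),cv2.Rodrigues(R_)[0],np.float64(t_),K_,np.array([k,0,0,0.]))[0][:,0]
def cam(n,pose=None):
    if n!='wrist': return K[n],D[n],R[n],T[n]
    p,q=pose; Rt=Rotation.from_quat([q[1],q[2],q[3],q[0]]).as_matrix()
    Rc=Rt@M[:3,:3]; tc=Rt@M[:3,3]+p
    return Kw,kw,Rc.T,-Rc.T@tc
def tri(obs): # [(cam,uv)]
    f=lambda X:np.concatenate([proj(*c,X)[0]-uv for c,uv in obs])
    r=least_squares(f,[600,200,50]); return r.x,r.fun
def onz(c,uv,z):
    f=lambda a:proj(*c,[a[0],a[1],z])[0]-uv
    return least_squares(f,[600,200]).x
E
python3 - <<'E'
from h import *
sc=lambda U,V:((U+.5)/3-.5+195,(V+.5)/3-.5+130)
sd=lambda U,V:((U+.5)/3-.5+220,(V+.5)/3-.5+120)
for n,a,b in [('in',(95,54),(561,413)),('a',(438,147),(232,213)),('b',(399,302),(356,131)),('red',(604,276),(180,104)),
  ('wingtipNear',(277,122),(363,352)),('wingtipFar',(207,207),(485,306)),('bendNear',(231,119),(410,370)),('bendfar',(185,168),(493,342)),
  ('stopcornerfar', (32,82),(652,480)),('y1',(609,178),(109,150)),('pink',(727,213),(43,107))]:
    X,e=tri([(cam('scene'),sc(*a)),(cam('side'),sd(*b))]); print(n,X.round(0),e.round(1))
E
```

```text
in [ 527. -260.   72.] [-0.2  0.  -0.2 -0. ]
a [484. 119.  71.] [-0.1  0.  -0.1 -0. ]
b [666. 158.  72.] [-0.3  0.1 -0.3 -0.1]
red [558. 320.  71.] [-0.3  0.1 -0.3 -0.1]
wingtipNear [491. -64.  20.] [-0.4  0.1 -0.4 -0.1]
wingtipFar [620. -80.  17.] [-1.3  0.3 -1.2 -0.2]
bendNear [ 508. -109.   21.] [ 0.1 -0.   0.1  0. ]
bendfar [ 588. -124.   20.] [-1.2  0.3 -1.  -0.1]
stopcornerfar [ 562. -327.   30.] [-0.5  0.1 -0.3 -0. ]
y1 [450. 287.  73.] [-0.5  0.3 -0.5 -0.2]
pink [439. 406.  73.] [-0.3  0.2 -0.4 -0.2]
```

Lid heights of 71–73 mm and rails at 20 mm agree with the text. Next I'll bring the wrist camera over the loose tins and turn the tool to the lane's direction.

>>> carry_out([
  [8.5,4.3,3.5,0,0],
  [8.5,4.3,3.5,0,0],
  [8.5,4.3,3.5,0,0],
  [8.5,4.3,3.5,0,0],
  [8.5,4.3,3.5,0,0],
  [8.5,4.3,3.5,0,0],
  [8.5,4.3,3.5,0,0],
  [8.5,4.3,3.5,0,0],
  [8.5,4.3,3.5,0,0],
  [8.5,0,0,0,0],
])

```text
t: 1.4
eef_pos: [501.8, 165.4, 303.7]
orientation: [0.0, 0.977, -0.213, -0.0]
ft_force: [-0.5, 0.0, -0.1]
gripper_width: 0.996
grip_force: 0.0
```

>>> carry_out([
  [8.5,0,0,0,9.5],
  [8.5,0,0,0,9.5],
  [8.5,0,0,0,9.5],
  [8.5,0,0,0,9.5],
  [8.5,0,0,0,9.5],
  [8.5,0,0,0,9.5],
  [8.5,0,0,0,9.5],
  [8.5,0,0,0,9.5],
  [8.5,0,0,0,0],
  [8.5,0,0,0,0],
])

```text
t: 2.65
eef_pos: [500.8, 168.8, 303.8]
orientation: [-0.0, -0.642, 0.767, 0.0]
ft_force: [-0.4, 0.5, -0.3]
gripper_width: 0.995
grip_force: 0.0
```

```bash
cat >> h.py <<'E'
def snap(name):
    from workcell import arm,read_camera
    s=arm.read_state(); c=read_camera('wrist'); cv2.imwrite(f'pics/{name}.png',c['pixels'])
    np.savez(f'{name}.npz',p=s['eef_pos'],q=s['orientation']); return s
def wp(name):
    z=np.load(f'{name}.npz'); return cam('wrist',(z['p'],z['q']))
def to(s,x,y): # tool-frame shift in cm to reach world x,y
    q=s['orientation'];Rt=Rotation.from_quat([q[1],q[2],q[3],q[0]]).as_matrix()
    return (Rt.T@np.array([x-s['eef_pos'][0],y-s['eef_pos'][1],0])/10).round(2), np.degrees(np.arctan2(Rt[1,0],Rt[0,0])).round(1)
E
python3 - <<'E'
from h import *
s=snap('w1'); print(s['t'],s['eef_pos'],s['joint_positions'])
print(to(s,550,-100))
c=wp('w1')
for n,X in dict(a=(484,119,75),b=(666,158,75),red=(558,320,75)).items(): print(n,proj(*c,X))
E
```

```text
2.65 [500.81945502 168.81273366 303.82842075] [ 6.96459830e-01  1.17330975e-01 -3.09019687e-01 -7.52877198e-05
 -1.14456364e+00 -8.72869815e-01]
(array([25.6 , -9.56, -0.  ]), np.float64(-100.1))
a [[330.51946271 128.99668587]]
b [[140.67097442 208.97187257]]
red [[292.13819548 341.47376776]]
```

View pics/w1.png

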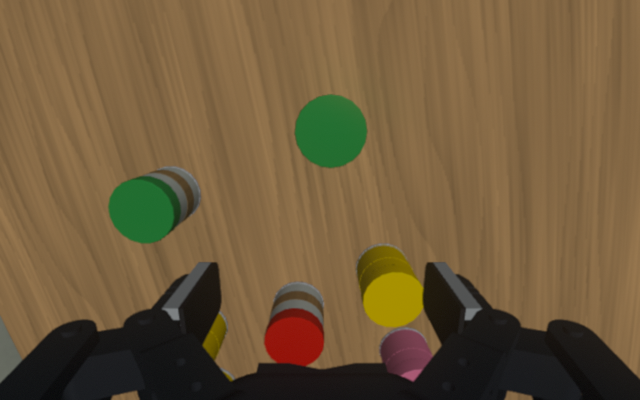

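The wrist view shows lid centres at a (331,131), b (142,210) and red (295,338), all within about 4 px of the predictions. Next I'll go over the lane.

>>> carry_out([
  [8.5,4.3,-1.6,0,0],
  [8.5,4.3,-1.6,0,0],
  [8.5,4.3,-1.6,0,0],
  [8.5,4.3,-1.6,0,0],
  [8.5,4.3,-1.6,0,0],
  [8.5,4.1,-1.6,0,0],
  [8.5,0,0,0,0],
  [8.5,0,0,0,0],
])

```text
t: 3.7
eef_pos: [549.4, -100.6, 303.7]
orientation: [-0.0, -0.641, 0.768, 0.0]
ft_force: [0.4, 0.2, -0.3]
gripper_width: 0.995
grip_force: 0.0
```

```bash
python3 - <<'E'
from h import *
s=snap('w2'); print(s['t'],s['eef_pos'],s['joint_positions'])
c=wp('w1')
sc=lambda U,V:((U+.5)/3-.5+195,(V+.5)/3-.5+130)
sd=lambda U,V:((U+.5)/3-.5+220,(V+.5)/3-.5+120)
for n,a,b,w in [('a',(438,147),(232,213),(331,131)),('b',(399,302),(356,131),(142,210)),('red',(604,276),(180,104),(295,338))]:
    X,e=tri([(cam('scene'),sc(*a)),(cam('side'),sd(*b)),(c,w)]); print(n,X.round(1),e.round(1),onz(c,w,75).round(1))
c=wp('w2');print(proj(*c,[527,-260,75]))
E
```

```text
3.7 [ 549.37570191 -100.63011127  303.71513486] [ 1.69289797e-01  1.68128554e-01 -2.48174001e-01 -1.75680818e-04
 -1.15480292e+00 -3.49299698e-01]
a [484.  120.8  71. ] [ 0.5  0.2 -0.6 -0.1 -0.2 -0.2] [483.9 120.7]
b [666.6 159.5  72.4] [ 0.1  0.3 -0.5 -0.3 -0.1 -0.2] [665.1 159.2]
red [555.8 320.2  69.7] [-0.2 -0.2 -0.8  0.4 -0.3  0.1] [554.3 316.4]
[[312.65775457 -13.99074396]]
```

View pics/w2.png

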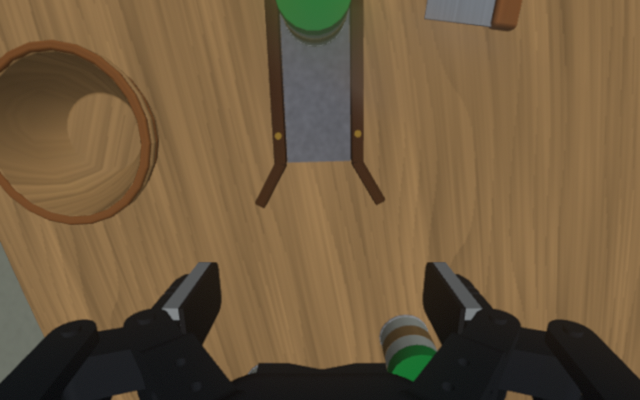

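The wrist view shows the lane's floor strip with mouth-end corners at (286,162) and (351,160). The wing tips are at (262,206) and (380,202), and tin_in's lid is at the top edge. The basket is well to the left.

```bash
python3 - <<'E'
from h import *
c=wp('w2')
P={k:onz(c,uv,z) for k,uv,z in [('Lb',(286,162),0),('Rb',(351.5,160.5),0),('Lf',(282,35),0),('Rf',(350.5,35),0),('Lw',(262,207),20),('Rw',(381,202),20),('Lrail0',(278,5),20),('Lrail1',(285,160),20),('Rrail0',(351,5),20),('Rrail1',(353,160),20),('bask_right',(157,130),75),('intin',(314,-4),75)]}
for k,v in P.items(): print(k,v.round(1))
ang=lambda p,q:np.degrees(np.arctan2(*(P[p]-P[q])[::-1]))
print(ang('Lb','Lf'),ang('Rb','Rf'),ang('Rb','Lb'),np.linalg.norm(P['Rb']-P['Lb']))
E
```

```text
Lb [ 584.7 -120. ]
Rb [ 514.7 -108.8]
Lf [ 562.7 -245.1]
Rf [ 495.8 -232.8]
Lw [617.2 -80.2]
Rw [492. -63.]
Lrail0 [ 559.7 -267. ]
Lrail1 [ 582.7 -124.8]
Rrail0 [ 493.4 -254.8]
Rrail1 [ 514.3 -112.3]
bask_right [ 678.  -176.8]
intin [ 527.3 -252.8]
80.02060343272524 81.32820770369136 170.97816268245305 70.8866012922079
```

Lane axis is at about 80.6°, and the stop's inner face is at about (517,-312). Next I'll go to tin_a and correct the yaw by +0.7°.

```bash
python3 - <<'E'
from h import *
from workcell import arm
s=arm.read_state(); print(to(s,484,120.7), s['eef_pos'])
E
```

```text
(array([-20.56,  10.38,   0.  ]), np.float64(-100.3)) [ 549.38791081 -100.15845428  303.86035001]
```

>>> carry_out([
  [8.5,-4.1,2.1,0,0],
  [8.5,-4.1,2.1,0,0],
  [8.5,-4.1,2.1,0,0],
  [8.5,-4.1,2.1,0,0],
  [8.5,-4.1,2.0,0,-0.9],
  [8.5,0,0,4,0],
  [8.5,0,0,4,0],
  [8.5,0,0,4,0],
  [8.5,0,0,2,0],
  [8.5,0,0,0,0],
])

```text
t: 5.0
eef_pos: [482.9, 120.2, 162.8]
orientation: [-0.001, -0.647, 0.762, 0.0]
ft_force: [0.5, -0.5, 0.7]
gripper_width: 0.992
grip_force: 0.0
```

```bash
python3 - <<'E'
from h import *
s=snap('w3'); print(to(s,484,120.7), s['eef_pos'])
c=wp('w3'); print(proj(*c,[484,120.7,75]))
im=cv2.imread('pics/w3.png');h=cv2.cvtColor(im,cv2.COLOR_BGR2HSV);m=cv2.inRange(h,(45,100,40),(85,255,255))
n,l,st,ce=cv2.connectedComponentsWithStats(m)
for i in range(1,n):
    if st[i,4]>300:
        k=(l==i).astype('u1');cn=max(cv2.findContours(k,0,2)[0],key=len);e=cv2.fitEllipse(cn);print(st[i],e,onz(c,e[0],75))
E
```

```text
(array([-0.07, -0.1 , -0.  ]), np.float64(-99.3)) [482.90469799 120.17572295 162.81940204]
[[318.55025454 255.34531558]]
[  257   188   123   122 11540] ((318.2380065917969, 249.37879943847656), (119.97870635986328, 120.45118713378906), 79.22481536865234) [483.62837439 117.54432069]
[   0  302   69   82 2961] ((500.8392333984375, 99.62173461914062), (124.09490203857422, 978.2587890625), 0.0) [392.21023886  60.63843929]
```

The closer view puts the lid centre at (483.6,117.5). I'll shift 2 mm, descend and grip.

>>> carry_out([
  [8.5,0.2,0,2.0,0],
  [8.5,0,-0.1,2.0,0],
  [8.5,0,0,2.0,0],
  [8.5,0,0,0,0],
  [5.8,0,0,0,0],
  [5.8,0,0,0,0],
  [5.8,0,0,0,0],
  [5.8,0,0,0,0],
  [5.8,0,0,0,0],
], squeeze=25)

```text
t: 6.18
eef_pos: [485.2, 118.2, 105.4]
orientation: [0.001, -0.647, 0.763, -0.0]
ft_force: [-2.1, 1.2, 5.8]
gripper_width: 0.724
grip_force: 26.5
```

```bash
cat >> h.py <<'E'
O=np.array([517.1,-311.8]); A=np.radians(80.6)
ax=np.array([np.cos(A),np.sin(A)]); ay=np.array([-ax[1],ax[0]])
def lane(p): d=np.array(p)[:2]-O; return np.round([d@ax,d@ay],1)
def L(x,y=0): return O+x*ax+y*ay
def lids(name,lo=(45,100,40),hi=(85,255,255),z=75):
    c=wp(name);h=cv2.cvtColor(cv2.imread(f'pics/{name}.png'),cv2.COLOR_BGR2HSV);m=cv2.inRange(h,lo,hi)
    n,l,st,ce=cv2.connectedComponentsWithStats(m)
    for i in range(1,n):
        if st[i,4]>300:
            cn=max(cv2.findContours((l==i).astype('u1'),0,2)[0],key=len);e=cv2.fitEllipse(cn);w=onz(c,e[0],z);print('lid',st[i],np.round(e[0],1),np.round(e[1],1),w.round(1),lane(w))
E
python3 - <<'E'
from h import *
s=snap('w4'); print(s['eef_pos'],s['gripper_width']*85.4,lane(s['eef_pos'])); lids('w4')
print(to(s,*L(260)),to(s,*L(155)))
E
```

```text
[485.24824633 118.16805145 105.40712573] 61.82035552322543 [419.  101.6]
lid [  231   227   182   147 20807] [322.1 308.1] [155.1 182.6] [483.9 112.6] [413.3 102.1]
(array([ 1.590e+01, -1.017e+01, -1.000e-02]), np.float64(-99.4)) (array([ 2.640e+01, -1.017e+01, -2.000e-02]), np.float64(-99.4))
```

Gripped, opening 61.8 mm. I'll slide to the mouth.

>>> carry_out([
  [5.8,1.0,-1.2,0,0],
  [5.8,2.0,-1.5,0,0],
  [5.8,2.0,-1.5,0,0],
  [5.8,2.0,-1.5,0,0],
  [5.8,2.0,-1.5,0,0],
  [5.8,2.0,-1.0,0,0],
  [5.8,2.0,-1.0,0,0],
  [5.8,1.5,-0.6,0,0],
  [5.8,0.8,-0.4,0,0],
  [5.8,0,0,0,0],
])

```text
t: 7.48
eef_pos: [561.6, -50.7, 105.5]
orientation: [0.001, -0.646, 0.763, -0.001]
ft_force: [1.9, -4.3, 6.0]
gripper_width: 0.72
grip_force: 27.3
```

```bash
python3 - <<'E'
from h import *
s=snap('w5'); print(s['eef_pos'],s['gripper_width']*85.4,lane(s['eef_pos']),s['ft_force'],to(s,*L(155))); lids('w5')
c=wp('w5')
for n,X in dict(Lb=[*L(200,34),20],Rb=[*L(200,-34),20],L0=[*L(20,34),20],R0=[*L(20,-34),20],S1=[*L(0,34),30],S2=[*L(0,-34),30]).items(): print(n,proj(*c,X).round(1))
E
```

```text
[561.56016485 -50.70355494 105.48532093] 61.488926356135686 [264.9  -1.2] [ 1.94755783 -4.32482017  5.96793821] (array([ 1.099e+01,  1.100e-01, -1.000e-02]), np.float64(-99.4))
lid [  231   227   183   147 20853] [321.8 307.7] [154.2 183.3] [560.3 -56.4] [259.   -0.9]
Lb [[402.1 118.1]]
Rb [[246.2 118.3]]
L0 [[ 415. -360.]]
R0 [[ 233.  -359.8]]
S1 [[ 412.3 -387.2]]
S2 [[ 235.1 -388.1]]
```

View pics/w5.png

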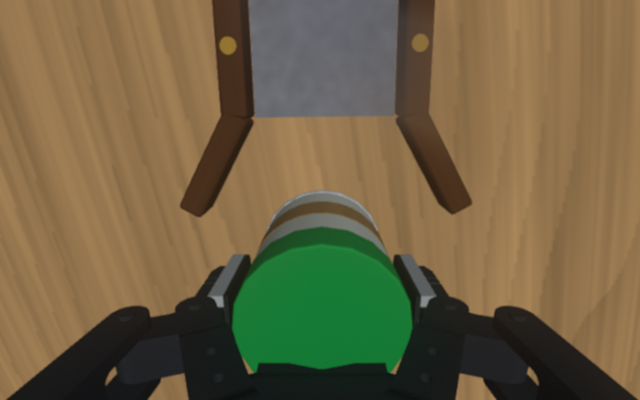

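The tin sits centred in front of the mouth. Rail inner edges are at (252,117) and (397,116), so the lane centre is at column about 325 against 322 for the tin, a 1.5 mm shift. Next I'll slide in.

>>> carry_out([
  [5.8,1.0,0.15,0,0],
  [5.8,1.5,0,0,0],
  [5.8,1.5,0,0,0],
  [5.8,1.5,0,0,0],
  [5.8,1.5,0,0,0],
  [5.8,1.0,0,0,0],
  [5.8,0.5,0,0,0],
  [5.8,0,0,0,0],
])

```text
t: 8.52
eef_pos: [546.2, -133.7, 105.5]
orientation: [0.001, -0.647, 0.763, -0.001]
ft_force: [1.8, 0.6, 6.1]
gripper_width: 0.719
grip_force: 28.0
```

>>> carry_out([
  [5.8,1.0,0,0,0],
  [5.8,1.5,0,0,0],
  [5.8,1.5,0,0,0],
  [5.8,1.5,0,0,0],
  [5.8,1.0,0,0,0],
  [5.8,0.7,0,0,0],
  [5.8,0.4,0,0,0],
  [5.8,0,0,0,0],
])

```text
t: 9.52
eef_pos: [533.8, -208.5, 105.5]
orientation: [0.001, -0.647, 0.763, -0.001]
ft_force: [0.7, 0.8, 6.6]
gripper_width: 0.719
grip_force: 28.0
```

```bash
python3 - <<'E'
from h import *
s=snap('w6'); print(s['eef_pos'],lane(s['eef_pos']),s['ft_force']); lids('w6')
c=wp('w6')
for n,X in dict(S1=[*L(0,34),30],S2=[*L(0,-34),30],a=[*L(93),75],i=[*L(31),75]).items(): print(n,proj(*c,X).round(1))
E
```

```text
[ 533.77631945 -208.52714785  105.49290029] [104.6   0.4] [0.69381748 0.79403793 6.64408682]
lid [  210    28   211   346 55600] [317.3 196.6] [198.5 402.9] [ 527.7 -251.7] [61.  -0.6]
S1 [[409.4  12.5]]
S2 [[231.3  12.9]]
a [[319.6 292.1]]
i [[319.1  91.1]]
```

View pics/w6.png

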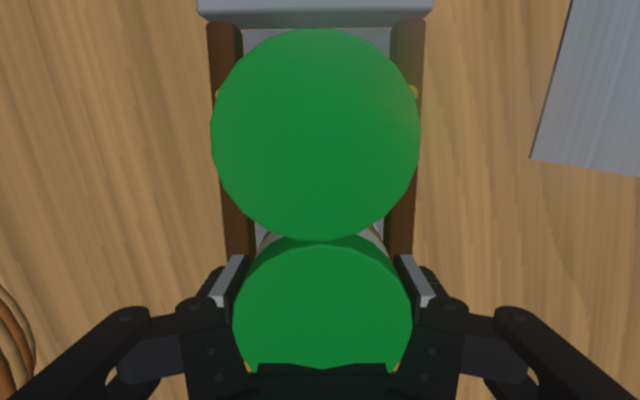

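Tin_in (lid centre (316,134)) and tin_a are touching, and the stop's inner edge is at row ~25. About 9–13 mm remain, so I'll push slowly.

>>> carry_out([
  [5.8,0.4,0,0,0],
  [5.8,0.3,0,0,0],
  [5.8,0.1,0,0,0],
  [5.8,0,0,0,0],
])

```text
t: 10.07
eef_pos: [532.5, -216.0, 105.5]
orientation: [0.001, -0.647, 0.763, -0.001]
ft_force: [0.5, 4.8, 7.3]
gripper_width: 0.722
grip_force: 28.1
```

>>> carry_out([
  [5.8,0.1,0,0,0],
  [5.8,0.1,0,0,0],
  [5.8,0,0,0,0],
])

```text
t: 10.45
eef_pos: [532.2, -217.9, 105.5]
orientation: [0.001, -0.647, 0.763, -0.001]
ft_force: [1.0, 5.6, 7.7]
gripper_width: 0.721
grip_force: 28.1
```

>>> carry_out([
  [5.8,0.1,0,0,0],
  [5.8,0.1,0,0,0],
  [5.8,0,0,0,0],
])

```text
t: 10.82
eef_pos: [531.9, -219.8, 105.5]
orientation: [0.001, -0.647, 0.763, -0.001]
ft_force: [1.4, 5.6, 7.5]
gripper_width: 0.72
grip_force: 28.1
```

```bash
python3 - <<'E'
from h import *
s=snap('w7'); print(s['eef_pos'],lane(s['eef_pos']),s['ft_force']); lids('w7')
a=cv2.imread('pics/w6.png');b=cv2.imread('pics/w7.png')
cv2.imwrite('pics/w7c.png',np.hstack([a[:400,190:450],b[:400,190:450]]))
E
```

```text
[ 531.88096636 -219.8395206   105.49512501] [93.1  0.4] [1.39230639 5.58374806 7.49771904]
lid [  210    29   211   345 55529] [317.2 197.1] [199.3 396.5] [ 525.8 -262.8] [49.7 -0.6]
```

View pics/w7c.png

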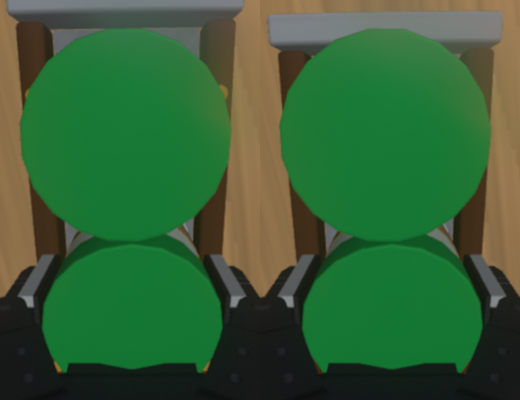

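```bash
python3 - <<'E'
from h import *
c=wp('w7'); 
for r in (48,50,52): print(r,lane(onz(c,(318,r),30)))
for r in (29,240,134.5): print(r,lane(onz(c,(316,r),75)))
E
```

```text
48 [ 1.4 -0.9]
50 [ 2.2 -0.9]
52 [ 2.9 -0.9]
29 [-154.2   -5.5]
240 [63.4 -1.1]
134.5 [-157.8  -14.8]
```

Close to home. I'll keep pushing until the force rises.

>>> carry_out([
  [5.8,0.1,0,0,0],
  [5.8,0.05,0,0,0],
  [5.8,0,0,0,0],
])

```text
t: 11.25
eef_pos: [531.6, -221.3, 105.5]
orientation: [0.001, -0.647, 0.763, -0.001]
ft_force: [1.5, 5.4, 7.7]
gripper_width: 0.72
grip_force: 28.1
```

>>> carry_out([
  [5.8,0.1,0,0,0],
  [5.8,0.05,0,0,0],
  [5.8,0,0,0,0],
])

```text
t: 11.62
eef_pos: [531.4, -222.8, 105.5]
orientation: [0.001, -0.647, 0.763, -0.001]
ft_force: [0.9, 5.6, 7.2]
gripper_width: 0.72
grip_force: 28.1
```

>>> carry_out([
  [5.8,0.1,0,0,0],
  [5.8,0.05,0,0,0],
  [5.8,0,0,0,0],
])

```text
t: 12.0
eef_pos: [531.3, -223.3, 105.5]
orientation: [0.002, -0.647, 0.763, -0.001]
ft_force: [0.2, 13.2, 8.7]
gripper_width: 0.722
grip_force: 28.2
```

The stop is reached: force jumped to 13 N and motion stalled. I'll release and lift.

>>> carry_out([
  [8.5,0,0,0,0],
  [8.5,0,0,0,0],
  [8.5,0,0,0,0],
  [8.5,0,0,0,0],
  [8.5,0,0,-2,0],
  [8.5,0,0,-4,0],
  [8.5,0,0,-5,0],
  [8.5,0,0,-5,0],
  [8.5,0,0,0,0],
])

```text
t: 13.12
eef_pos: [531.3, -225.5, 268.5]
orientation: [0.003, -0.647, 0.763, -0.003]
ft_force: [-0.7, 0.1, -0.5]
gripper_width: 0.999
grip_force: 0.0
```

```bash
python3 - <<'E'
from h import *
s=snap('w8'); print(s['eef_pos'],lane(s['eef_pos']),s['ft_force'],s['gripper_width']); lids('w8')
print(to(s,665.1,158))
E
```

```text
[ 531.30928211 -225.46178833  268.5159855 ] [87.5  0.1] [-0.71609558  0.08183299 -0.47697654] 0.9987551885689699
lid [  281    83    82   159 10042] [322.3 159.4] [ 78. 179.] [ 526.9 -256.5] [56.1 -0.7]
(array([-40.02,  -6.92,   0.05]), np.float64(-99.4))
```

>>> carry_out([
  [8.5,-5,-0.9,0,0],
  [8.5,-5,-0.9,0,0],
  [8.5,-5,-0.9,0,0],
  [8.5,-5,-0.9,0,0],
  [8.5,-5,-0.9,0,0],
  [8.5,-5,-0.9,0,0],
  [8.5,-5,-0.9,2,0],
  [8.5,-5,-0.6,4,0],
  [8.5,0,0,4,0],
  [8.5,0,0,0,0],
])

```text
t: 14.42
eef_pos: [660.3, 156.3, 159.8]
orientation: [-0.005, -0.647, 0.763, 0.001]
ft_force: [0.0, -1.2, -0.3]
gripper_width: 0.992
grip_force: 0.0
```

```bash
python3 - <<'E'
from h import *
s=snap('w9'); print(s['eef_pos'],s['qd'].round(2)); lids('w9')
for p in [(665.1,158),(665.1,156)]: print(to(s,*p))
E
```

```text
[660.29772529 156.3482664  159.82800564] [-0.02 -0.06  0.06  0.03 -0.04  0.  ]
lid [  245   199   125   121 11781] [307.1 259.9] [121.  122.2] [666.5 156.8] [486.7 -70.9]
(array([-0.24, -0.45, -0.  ]), np.float64(-99.4))
(array([-0.04, -0.48, -0.  ]), np.float64(-99.4))
```

>>> carry_out([
  [8.5,0,-0.6,0,0],
  [8.5,0,0,2.0,0],
  [8.5,0,0,2.0,0],
  [8.5,0,0,1.7,0],
  [8.5,0,0,0,0],
  [5.8,0,0,0,0],
  [5.8,0,0,0,0],
  [5.8,0,0,0,0],
  [5.8,0,0,0,0],
  [5.8,0,0,0,0],
])

```text
t: 15.72
eef_pos: [669.3, 156.2, 109.4]
orientation: [0.001, -0.647, 0.763, -0.0]
ft_force: [-0.5, -0.3, 6.6]
gripper_width: 0.716
grip_force: 28.3
```

```bash
python3 - <<'E'
from h import *
from workcell import arm
s=arm.read_state(); print(s['eef_pos'],lane(s['eef_pos']),s['ft_force'],to(s,*L(265,0.4)))
E
```

```text
[669.28400842 156.19543262 109.35010314] [486.6 -73.7] [-0.52839632 -0.33022148  6.6378081 ] (array([22.16,  7.4 , -0.03]), np.float64(-99.4))
```

>>> carry_out([
  [5.8,1.5,1.0,0,0],
  [5.8,2.5,1.5,0,0],
  [5.8,2.5,1.5,0,0],
  [5.8,2.5,1.2,0,0],
  [5.8,2.5,1.0,0,0],
  [5.8,2.5,0.8,0,0],
  [5.8,2.5,0.4,0,0],
  [5.8,2.5,0,0,0],
  [5.8,2.0,0,0,0],
  [5.8,1.0,0,0,0],
])

```text
t: 16.98
eef_pos: [560.6, -49.3, 109.4]
orientation: [0.002, -0.646, 0.763, -0.001]
ft_force: [0.3, 7.0, 10.9]
gripper_width: 0.716
grip_force: 29.6
```

>>> carry_out([
  [5.8,0,0,0,0],
  [5.8,0,0,0,0],
])

```text
t: 17.23
eef_pos: [560.4, -49.7, 109.1]
orientation: [0.001, -0.647, 0.763, -0.001]
ft_force: [1.5, -3.2, 6.4]
gripper_width: 0.718
grip_force: 29.0
```

```bash
python3 - <<'E'
from h import *
from workcell import arm
s=snap('w10'); print(s['eef_pos'],lane(s['eef_pos']),s['ft_force'],to(s,*L(151.6,0.4)))
im=cv2.imread('pics/w10.png');print([int(v) for v in im[50,::1].max(axis=1)[230:430]])
E
```

```text
[560.37159638 -49.70526072 109.1072451 ] [2.656e+02 1.000e-01] [ 1.50787996 -3.22051978  6.39044359] (array([11.4 ,  0.02, -0.  ]), np.float64(-99.4))
[146, 144, 134, 110, 84, 71, 71, 71, 72, 71, 69, 60, 53, 49, 48, 48, 46, 48, 53, 81, 107, 111, 112, 111, 111, 111, 111, 112, 113, 113, 114, 114, 113, 113, 113, 113, 112, 111, 111, 110, 110, 109, 108, 109, 109, 109, 110, 110, 109, 109, 109, 109, 110, 109, 110, 110, 110, 110, 111, 112, 111, 112, 112, 111, 111, 111, 110, 109, 109, 109, 109, 108, 109, 109, 110, 110, 110, 110, 110, 110, 110, 110, 110, 110, 110, 110, 111, 110, 111, 110, 111, 110, 111, 111, 111, 110, 109, 110, 110, 110, 110, 110, 110, 111, 111, 112, 110, 110, 110, 109, 109, 108, 107, 107, 107, 106, 106, 107, 107, 107, 107, 107, 107, 108, 107, 108, 107, 107, 107, 106, 107, 105, 105, 105, 105, 105, 105, 105, 105, 106, 106, 105, 106, 106, 105, 106, 105, 105, 106, 105, 106, 105, 106, 106, 106, 107, 106, 105, 104, 105, 104, 104, 88, 72, 66, 67, 67, 68, 68, 68, 71, 75, 78, 79, 81, 82, 82, 83, 83, 88, 99, 111, 120, 126, 128, 126, 123, 114, 104, 94, 89, 87, 87, 89, 89, 90, 103, 127, 141, 144]
```

Centred within 0.5 mm. I'll slide in.

>>> carry_out([
  [5.8,1.0,0,0,0],
  [5.8,1.5,0,0,0],
  [5.8,1.5,0,0,0],
  [5.8,1.5,0,0,0],
  [5.8,1.5,0,0,0],
  [5.8,1.4,0,0,0],
  [5.8,1.0,0,0,0],
  [5.8,0.6,0,0,0],
  [5.8,0,0,0,0],
])

```text
t: 18.4
eef_pos: [544.1, -147.9, 109.2]
orientation: [0.001, -0.647, 0.763, -0.001]
ft_force: [1.8, 2.2, 7.1]
gripper_width: 0.72
grip_force: 29.1
```

>>> carry_out([
  [5.8,0.3,0,0,0],
  [5.8,0.3,0,0,0],
  [5.8,0.2,0,0,0],
  [5.8,0,0,0,0],
])

```text
t: 18.9
eef_pos: [542.9, -155.3, 109.3]
orientation: [0.001, -0.647, 0.763, -0.001]
ft_force: [1.8, 4.5, 8.5]
gripper_width: 0.717
grip_force: 29.3
```

>>> carry_out([
  [5.8,0.15,0,0,0],
  [5.8,0.15,0,0,0],
  [5.8,0,0,0,0],
])

```text
t: 19.27
eef_pos: [542.5, -158.1, 109.3]
orientation: [0.001, -0.647, 0.763, -0.001]
ft_force: [1.0, 5.5, 9.3]
gripper_width: 0.72
grip_force: 29.5
```

>>> carry_out([
  [5.8,0.15,0,0,0],
  [5.8,0.1,0,0,0],
  [5.8,0,0,0,0],
])

```text
t: 19.65
eef_pos: [542.0, -160.6, 109.3]
orientation: [0.001, -0.647, 0.763, -0.001]
ft_force: [1.0, 5.2, 8.3]
gripper_width: 0.721
grip_force: 29.3
```

>>> carry_out([
  [5.8,0.1,0,0,0],
  [5.8,0.05,0,0,0],
  [5.8,0,0,0,0],
])

```text
t: 20.02
eef_pos: [541.8, -162.0, 109.4]
orientation: [0.001, -0.647, 0.763, -0.001]
ft_force: [1.6, 5.5, 8.7]
gripper_width: 0.718
grip_force: 29.4
```

>>> carry_out([
  [5.8,0.1,0,0,0],
  [5.8,0.05,0,0,0],
  [5.8,0,0,0,0],
])

```text
t: 20.4
eef_pos: [541.6, -163.4, 109.4]
orientation: [0.001, -0.647, 0.763, -0.001]
ft_force: [2.1, 5.8, 9.2]
gripper_width: 0.716
grip_force: 29.4
```

>>> carry_out([
  [5.8,0.1,0,0,0],
  [5.8,0.1,0,0,0],
  [5.8,0,0,0,0],
])

```text
t: 20.78
eef_pos: [541.5, -164.1, 109.2]
orientation: [0.002, -0.647, 0.763, -0.001]
ft_force: [0.6, 16.8, 9.5]
gripper_width: 0.717
grip_force: 29.4
```

>>> carry_out([
  [5.8,0.1,0,0,0],
  [5.8,0.1,0,0,0],
  [5.8,0,0,0,0],
])

```text
t: 21.15
eef_pos: [541.7, -164.6, 109.2]
orientation: [0.003, -0.647, 0.763, -0.0]
ft_force: [2.9, 26.5, 9.6]
gripper_width: 0.72
grip_force: 29.5
```

```bash
python3 - <<'E'
from h import *
s=snap('w11'); print(s['eef_pos'],lane(s['eef_pos']),s['ft_force']); lids('w11')
im=cv2.imread('pics/w11.png');print(im[200:260,318].tolist())
E
```

```text
[ 541.68681142 -164.57342037  109.17329728] [149.3  -0.2] [ 2.93416335 26.46819127  9.5586572 ]
lid [  222     0   203   370 57128] [323.  185.8] [188.4 410.9] [ 485.5 -416.1] [-108.    14.1]
[[52, 120, 21], [52, 120, 21], [51, 120, 21], [52, 120, 21], [52, 120, 21], [52, 120, 21], [51, 120, 21], [52, 120, 21], [51, 120, 20], [52, 120, 22], [51, 119, 20], [51, 119, 20], [51, 119, 20], [52, 120, 22], [52, 119, 20], [52, 119, 22], [52, 120, 21], [51, 119, 22], [52, 120, 22], [52, 120, 22], [51, 119, 21], [51, 119, 21], [52, 119, 21], [52, 119, 21], [53, 120, 23], [51, 119, 22], [51, 119, 22], [51, 119, 23], [52, 120, 22], [50, 119, 22], [51, 119, 20], [51, 119, 21], [51, 119, 19], [52, 120, 21], [51, 120, 21], [51, 119, 20], [51, 119, 21], [51, 118, 21], [51, 119, 21], [51, 118, 20], [51, 118, 20], [51, 117, 20], [48, 112, 18], [44, 103, 17], [39, 92, 17], [37, 88, 15], [42, 97, 19], [51, 116, 22], [56, 126, 26], [56, 126, 26], [54, 123, 22], [52, 120, 21], [51, 120, 21], [52, 120, 21], [52, 120, 21], [51, 119, 20], [51, 120, 20], [51, 120, 20], [51, 120, 21], [53, 120, 23]]
```

The row is hard against the stop (26 N). I'll ease the overshoot, release and rise.

>>> carry_out([
  [5.8,-0.15,0,0,0],
  [8.5,0,0,0,0],
  [8.5,0,0,0,0],
  [8.5,0,0,0,0],
  [8.5,0,0,0,0],
  [8.5,0,0,-2,0],
  [8.5,0,0,-4,0],
  [8.5,0,0,-6,0],
  [8.5,0,0,-6,0],
  [8.5,0,0,0,0],
])

```text
t: 22.45
eef_pos: [542.1, -166.7, 293.7]
orientation: [0.003, -0.647, 0.763, -0.003]
ft_force: [-1.3, 0.3, -0.4]
gripper_width: 0.995
grip_force: 0.0
```

```bash
python3 - <<'E'
from h import *
s=snap('w12'); print(s['eef_pos'],lane(s['eef_pos'])); lids('w12')
from workcell import read_camera
for n in('scene','side'): cv2.imwrite(f'pics/{n}1.png',read_camera(n)['pixels'])
a=cv2.imread('pics/w12.png')[0:330,200:450]
b=cv2.resize(cv2.imread('pics/side1.png')[200:310,330:450],None,fx=3,fy=3,interpolation=2)
cv2.imwrite('pics/m12.png',np.hstack([a,b]))
print(to(s,554.5,316.5))
E
```

```text
[ 542.09487234 -166.74220972  293.65611418] [147.2  -1. ]
lid [  284     3    80   231 13684] [324.4 112.3] [ 73.6 260.4] [ 531.  -231.4] [81.6 -0.5]
(array([-4.788e+01,  6.690e+00, -3.000e-02]), np.float64(-99.4))
```

View pics/m12.png

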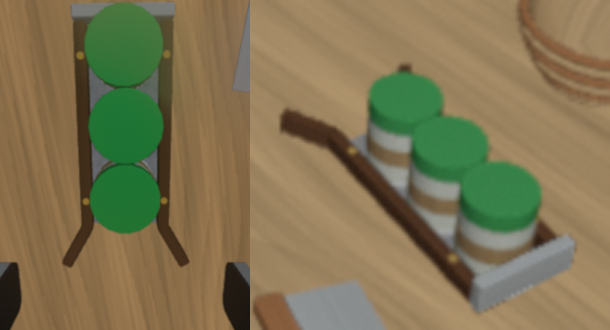

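The row stands touching at the stop, with lids in crop m12 at (123,45), (126,125) and (125,198). Next I'll check red's neighbours for finger clearance and get the gap position.

```bash
python3 - <<'E'
from h import *
import h
sc=lambda U,V:((U+.5)/3-.5+195,(V+.5)/3-.5+130)
sd=lambda U,V:((U+.5)/3-.5+220,(V+.5)/3-.5+120)
for n,a,b in [('y2',(567,384),(268,67)),('y3',(665,434),(229,35)),('y1',(609,178),(109,150))]:
    print(n,tri([(cam('scene'),sc(*a)),(cam('side'),sd(*b))])[0].round(0))
c=wp('w12')
def onz2(uv,z): return least_squares(lambda a:proj(*c,[a[0],a[1],z])[0]-uv,[530,-230]).x
for uv in [(323.5,45),(324,85.5),(326,125),(325.5,162),(325.5,198)]: print(uv,lane(onz2(uv,75)))
m=cv2.inRange(cv2.cvtColor(cv2.imread('pics/w12.png'),cv2.COLOR_BGR2HSV),(45,100,40),(85,255,255))
w=(m>0).sum(1); print(list(enumerate(w))[0:235:3])
E
```

```text
y2 [679. 328.  70.]
y3 [689. 422.  70.]
y1 [450. 287.  73.]
(323.5, 45) [31.  -1.3]
(324, 85.5) [60.9 -0.9]
(326, 125) [91.6  0.8]
(325.5, 162) [121.8   0.5]
(325.5, 198) [152.9   0.5]
[(0, np.int64(0)), (3, np.int64(16)), (6, np.int64(30)), (9, np.int64(40)), (12, np.int64(48)), (15, np.int64(55)), (18, np.int64(62)), (21, np.int64(66)), (24, np.int64(69)), (27, np.int64(73)), (30, np.int64(74)), (33, np.int64(76)), (36, np.int64(78)), (39, np.int64(79)), (42, np.int64(79)), (45, np.int64(79)), (48, np.int64(79)), (51, np.int64(78)), (54, np.int64(77)), (57, np.int64(75)), (60, np.int64(73)), (63, np.int64(72)), (66, np.int64(68)), (69, np.int64(63)), (72, np.int64(59)), (75, np.int64(54)), (78, np.int64(48)), (81, np.int64(40)), (84, np.int64(32)), (87, np.int64(15)), (90, np.int64(28)), (93, np.int64(38)), (96, np.int64(48)), (99, np.int64(54)), (102, np.int64(58)), (105, np.int64(65)), (108, np.int64(67)), (111, np.int64(69)), (114, np.int64(73)), (117, np.int64(74)), (120, np.int64(74)), (123, np.int64(76)), (126, np.int64(76)), (129, np.int64(76)), (132, np.int64(74)), (135, np.int64(73)), (138, np.int64(72)), (141, np.int64(70)), (144, np.int64(65)), (147, np.int64(63)), (150, np.int64(58)), (153, np.int64(52)), (156, np.int64(46)), (159, np.int64(34)), (162, np.int64(22)), (165, np.int64(26)), (168, np.int64(37)), (171, np.int64(46)), (174, np.int64(52)), (177, np.int64(56)), (180, np.int64(60)), (183, np.int64(65)), (186, np.int64(67)), (189, np.int64(68)), (192, np.int64(70)), (195, np.int64(71)), (198, np.int64(71)), (201, np.int64(70)), (204, np.int64(70)), (207, np.int64(70)), (210, np.int64(68)), (213, np.int64(66)), (216, np.int64(63)), (219, np.int64(57)), (222, np.int64(52)), (225, np.int64(45)), (228, np.int64(36)), (231, np.int64(23)), (234, np.int64(0))]
```

Next I'll take a near view over the gap, for the same geometry I'll use at the red tin, so calibration biases cancel.

>>> carry_out([
  [8.5,4.0,0.1,0,0],
  [8.5,3.5,0,0,0],
  [8.5,1.4,0,3,0],
  [8.5,0,0,4,0],
  [8.5,0,0,4,0],
  [8.5,0,0,2.1,0],
  [8.5,0,0,0,0],
  [8.5,0,0,0,0],
])

```text
t: 23.6
eef_pos: [524.7, -254.0, 157.0]
orientation: [-0.0, -0.647, 0.763, 0.0]
ft_force: [0.4, -0.2, 0.8]
gripper_width: 0.993
grip_force: 0.0
```

```bash
python3 - <<'E'
from h import *
s=snap('w13'); print(s['eef_pos'],lane(s['eef_pos']),to(s,554.3,314))
m=cv2.inRange(cv2.cvtColor(cv2.imread('pics/w13.png'),cv2.COLOR_BGR2HSV),(45,100,40),(85,255,255))
n,l,st,ce=cv2.connectedComponentsWithStats(m); print([list(map(int,r)) for r in st if r[4]>300])
for r in range(0,400,6):
    x=np.where(m[r,150:490])[0]
    if len(x): print((r,len(x),int(x.min())+150,int(x.max())+150),end=' ')
E
```

```text
[ 524.65228499 -253.97897172  157.04521906] [58.3  2. ] (array([-5.652e+01,  6.380e+00, -1.000e-02]), np.float64(-99.4))
[[0, 0, 640, 400, 231440], [247, 132, 134, 238, 24560]]
(132, 5, 304, 308) (138, 56, 286, 341) (144, 73, 278, 350) (150, 90, 269, 358) (156, 103, 262, 364) (162, 112, 258, 369) (168, 119, 254, 372) (174, 124, 252, 375) (180, 127, 250, 376) (186, 132, 248, 379) (192, 134, 247, 380) (198, 134, 247, 380) (204, 134, 247, 380) (210, 132, 248, 379) (216, 130, 249, 378) (222, 124, 252, 375) (228, 120, 254, 373) (234, 113, 258, 370) (240, 103, 263, 365) (246, 92, 267, 358) (252, 74, 277, 350) (258, 57, 288, 344) (264, 73, 282, 354) (270, 85, 276, 360) (276, 95, 271, 365) (282, 103, 267, 369) (288, 108, 265, 372) (294, 112, 263, 374) (300, 115, 261, 375) (306, 119, 259, 377) (312, 120, 258, 377) (318, 121, 258, 378) (324, 119, 259, 377) (330, 117, 260, 376) (336, 113, 262, 374) (342, 105, 266, 370) (348, 97, 270, 366) (354, 84, 276, 359) (360, 69, 284, 352) (366, 41, 301, 341)
```

>>> carry_out([
  [8.5,0,0,-4,0],
  [8.5,0,0,-4,0],
  [8.5,-5.6,0.6,0,0],
  [8.5,-5.6,0.6,0,0],
  [8.5,-5.6,0.6,0,0],
  [8.5,-5.6,0.6,0,0],
  [8.5,-5.6,0.6,0,0],
  [8.5,-5.6,0.6,0,0],
  [8.5,-5.6,0.6,0,0],
  [8.5,-5.6,0.6,0,0],
])

```text
t: 24.9
eef_pos: [550.7, 198.1, 238.7]
orientation: [0.001, -0.647, 0.763, -0.0]
ft_force: [1.9, 0.0, -0.2]
gripper_width: 0.995
grip_force: 0.0
```

>>> carry_out([
  [8.5,-5.6,0.6,0,0],
  [8.5,-5.6,0.6,0,0],
  [8.5,0,0,0,0],
  [8.5,0,0,4,0],
  [8.5,0,0,3.5,0],
  [8.5,0,0,0,0],
  [8.5,0,0,0,0],
])

```text
t: 25.78
eef_pos: [558.1, 308.6, 164.0]
orientation: [0.001, -0.647, 0.763, -0.0]
ft_force: [0.5, 1.4, 0.7]
gripper_width: 0.993
grip_force: 0.0
```

```bash
python3 - <<'E'
from h import *
c=wp('w13'); w=onz(c,(316,259),75); print('gap',w,lane(w))
s=snap('w14'); print(s['eef_pos'],to(s,554.3,314))
for lo,hi in (((0,120,60),(8,255,255)),((172,120,60),(180,255,255))): lids('w14',lo,hi)
E
```

```text
gap [ 526.94586611 -254.17771393] [58.5 -0.3]
[558.0514478  308.5948751  164.02698305] (array([-0.47,  0.46, -0.  ]), np.float64(-99.4))
lid [  268   209   121   118 11083] [327.9 268.4] [117.3 118.3] [556.2 317.7] [627.5  64.3]
```

Gap at (526.9,-254.2), red lid at (556.2,317.7). I'll align, descend and grip.

>>> carry_out([
  [8.5,-0.87,0.33,0,0],
  [8.5,0,0,2.0,0],
  [8.5,0,0,2.0,0],
  [8.5,0,0,2.0,0],
  [8.5,0,0,0,0],
  [5.8,0,0,0,0],
  [5.8,0,0,0,0],
  [5.8,0,0,0,0],
  [5.8,0,0,0,0],
  [5.8,0,0,0,0],
], squeeze=30)

```text
t: 27.08
eef_pos: [556.1, 318.3, 103.6]
orientation: [0.001, -0.647, 0.763, 0.0]
ft_force: [-1.1, 0.2, 6.1]
gripper_width: 0.72
grip_force: 33.3
```

>>> carry_out([
  [5.8,0,0,-1,0],
  [5.8,0,0,-3,0],
  [5.8,0,0,-4,0],
  [5.8,0,0,-4,0],
  [5.8,0,0,-2,0],
  [5.8,0,0,0,0],
])

```text
t: 27.82
eef_pos: [555.7, 317.7, 244.0]
orientation: [0.002, -0.646, 0.763, 0.0]
ft_force: [-0.5, -0.7, -2.9]
gripper_width: 0.713
grip_force: 33.5
```

```bash
python3 - <<'E'
from h import *
s=snap('w15'); print(s['eef_pos'],s['ft_force'],s['gripper_width']*85.4, to(s,526.9,-254.2))
E
```

```text
[555.67869076 317.71970422 244.00352905] [-0.53544658 -0.6764375  -2.92525228] 60.92504058022597 (array([56.89, -6.55, -0.14]), np.float64(-99.4))
```

Gripped and lifted (about 2.5 N load). I'll carry it over.

>>> carry_out([
  [5.8,2,-0.3,0,0],
  [5.8,4,-0.5,0,0],
  [5.8,5,-0.6,0,0],
  [5.8,5,-0.6,0,0],
  [5.8,5,-0.6,0,0],
  [5.8,5,-0.6,0,0],
  [5.8,5,-0.6,0,0],
  [5.8,5,-0.6,0,0],
  [5.8,5,-0.6,0,0],
  [5.8,5,-0.6,0,0],
])

```text
t: 29.12
eef_pos: [533.6, -147.6, 240.7]
orientation: [-0.001, -0.646, 0.763, 0.001]
ft_force: [0.6, 0.3, -2.2]
gripper_width: 0.719
grip_force: 33.5
```

>>> carry_out([
  [5.8,4.5,-0.5,0,0],
  [5.8,3.5,-0.4,0,0],
  [5.8,2,0,0,0],
  [5.8,0,0,0,0],
  [5.8,0,0,0,0],
  [5.8,0,0,0,0],
])

```text
t: 29.88
eef_pos: [527.8, -244.7, 242.0]
orientation: [0.0, -0.647, 0.763, 0.0]
ft_force: [0.2, 0.2, -2.6]
gripper_width: 0.717
grip_force: 33.5
```

```bash
python3 - <<'E'
from h import *
s=snap('w16'); print(s['eef_pos'],lane(s['eef_pos']),s['ft_force'],s['qd'].round(3), to(s,527.0,-253.6))
E
```

```text
[ 527.77909793 -244.70571423  242.00031202] [67.9  0.4] [ 0.2193232   0.22214656 -2.59283   ] [ 0.    -0.001  0.003  0.001 -0.001  0.002] (array([ 0.89, -0.07, -0.  ]), np.float64(-99.4))
```

>>> carry_out([
  [5.8,0.5,-0.05,0,0],
  [5.8,0.4,0,0,0],
  [5.8,0,0,2,0],
  [5.8,0,0,2,0],
  [5.8,0,0,1.5,0],
  [5.8,0,0,0.5,0],
  [5.8,0,0,0,0],
  [5.8,0,0,0,0],
])

```text
t: 30.92
eef_pos: [527.1, -254.7, 182.7]
orientation: [0.0, -0.647, 0.763, -0.0]
ft_force: [-0.2, 0.4, -2.2]
gripper_width: 0.721
grip_force: 33.5
```

```bash
python3 - <<'E'
from h import *
from workcell import arm
s=arm.read_state(); print(s['eef_pos'],lane(s['eef_pos']),s['ft_force'], to(s,527.0,-253.6))
E
```

```text
[ 527.12379463 -254.67377379  182.74533051] [58.  -0.6] [-0.18876798  0.44082626 -2.20245003] (array([-0.1 ,  0.03, -0.  ]), np.float64(-99.4))
```

>>> carry_out([
  [5.8,-0.05,0.03,0.1,0],
  [5.8,0,0,0.1,0],
  [5.8,0,0,0.1,0],
  [5.8,0,0,0,0],
])

```text
t: 31.42
eef_pos: [526.4, -254.0, 178.9]
orientation: [-0.0, -0.647, 0.763, 0.0]
ft_force: [0.2, 0.2, -2.2]
gripper_width: 0.718
grip_force: 33.5
```

>>> carry_out([
  [5.8,0,0,0.1,0],
  [5.8,0,0,0,0],
])

```text
t: 31.68
eef_pos: [526.6, -254.1, 178.6]
orientation: [0.0, -0.647, 0.763, -0.0]
ft_force: [-2.0, -0.1, 4.0]
gripper_width: 0.717
grip_force: 33.9
```

Contact at TCP z 178.6, exactly 75 mm above the bench grip. I'll release and rise.

>>> carry_out([
  [6.6,0,0,0,0],
  [7.4,0,0,0,0],
  [8.5,0,0,0,0],
  [8.5,0,0,0,0],
  [8.5,0,0,0,0],
  [8.5,0,0,-1,0],
  [8.5,0,0,-3,0],
  [8.5,0,0,-5,0],
  [8.5,0,0,-5,0],
  [8.5,0,0,0,0],
])

```text
t: 32.92
eef_pos: [528.1, -254.6, 323.7]
orientation: [0.003, -0.647, 0.763, -0.004]
ft_force: [0.5, -0.5, -1.4]
gripper_width: 0.996
grip_force: 0.0
```

```bash
python3 - <<'E'
from h import *
from workcell import read_camera
s=snap('w17'); print(s['eef_pos'],lane(s['eef_pos']),s['ft_force'])
lids('w17',(0,120,60),(8,255,255),150); lids('w17')
ob=[]
for n in('scene','side'):
    im=read_camera(n)['pixels']; cv2.imwrite(f'pics/{n}2.png',im)
    hs=cv2.cvtColor(im,cv2.COLOR_BGR2HSV); m=cv2.inRange(hs,(0,180,60),(6,255,255))|cv2.inRange(hs,(175,180,60),(180,255,255))
    k,l,st,ce=cv2.connectedComponentsWithStats(m); i=1+np.argmax(st[1:,4]); print(n,st[i],ce[i].round(1),'pred z=140',proj(*cam(n),[*L(58),140]).round(1)); ob.append((cam(n),ce[i]))
X=tri(ob)[0]; print(X.round(1),lane(X))
E
```

```text
[ 528.05389597 -254.59244821  323.66986258] [58.2 -1.5] [ 0.47014401 -0.5025172  -1.4182332 ]
lid [ 285  167   83   83 5453] [325.9 208.5] [82.  83.1] [ 526.5 -252.7] [59.9  0.4]
lid [ 291  121   67   51 2206] [322.9 147.1] [50.3 69.2] [ 523.2 -289.2] [23.3 -2.3]
lid [ 295  249   61   55 2691] [324.9 274.9] [56.2 60.4] [ 542.1 -162. ] [151.8  -0.2]
scene [215 125  20  18 282] [224.4 133. ] pred z=140 [[223.8 133.3]]
side [394 222  27  22 472] [407.  232.4] pred z=140 [[407.8 233.9]]
[ 526.6 -251.7  142.4] [60.8  0.5]
```

The red tin stands upright at lane x ≈ 60 (gap ≈ 59), y ≈ 0.4, and the gripper is clear. I'll hand it in.

```bash
python3 -c "
from workcell import arm
print(arm.job_done())"
```

```text
the job is handed in; nothing more can be done
None
```

I handed the job in at about 33 s on the robot's clock: the three green tins stand touching in the lane against the stop, and the red tin is upright on top, measured within about 1–2 mm of centre over the gap between the two innermost tins.

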